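# Sterilise the craft brushes and pegs in the child-locked steriliser

### The job

Sterilise the paste brushes and clothes pegs that lie on the table beside the steriliser: press the orange child-lock hook down through its gap so that the lid springs ajar, lift the lid until it stays open, and lay every brush and peg inside. Then shut the lid until the hook catches, and press the blue, the yellow and then the green key right down, one at a time. Leave the spice jars and the honey jar where they stand.

Things in the scene. Friction and masses are not known exactly. Their poses are not given: they have to be found in the camera images.
- steriliser: white countertop steriliser, fixed to the table, origin at the middle of the underside of its chamber, its front towards its own -x, z up. Chamber box 170 mm (x) by 340 mm (y) outside, open at the top under the lid; walls 8 mm thick, rim at z = 0.065, inside 154 by 324 mm. To its right (y -0.169 to -0.244) is a deck 50 mm high with the keys; in front of it (x -0.085 to -0.19, y -0.098 to -0.022, 55 mm high) is the grey latch well
- chamber (a point): centre of the chamber's steel floor, 13 mm above the table; axes as the steriliser's. An item is inside when its origin is within 80 mm in x, 165 mm in y and under 35 mm above this point
- lid_hinge (a point): middle of the lid's hinge line at the back rim (steriliser x = 0.085, z = 0.068); the line runs along the steriliser's y
- lid (a joint): lid angle in rad: 0 shut (it rests at up to 0.02 when hooked), about 0.43 when a sprung plunger has popped it ajar, 1.75 fully open against its stop; it turns up and back about the hinge line. Weighs 0.3 kg. Past about 1.6 it stays open by its own weight; let go below that it falls back onto the plunger at about 0.43
- lid_handle (a point): centre of the lid's steel handle bar: 10 mm thick, 96 mm long along the steriliser's y, 210 mm from the hinge line, 35 mm clear in front of the lid's front edge. With the lid shut it is at steriliser x = -0.125, y = 0.06, z = 0.07; it can be pinched from above at any lid angle and turns between the fingers
- lid_press (a point): a point on the lid's top surface near its front edge (158 mm from the hinge line, steriliser y = -0.02; with the lid shut the surface is 7 mm above the hinge line, where the lid stops hard); pushing the lid down here, about 5 N near the end, makes the hook snap over the lid's steel lip
- latch (a joint): sprung orange hook, angle in rad: 0 at rest (hooked over the lip when the lid is shut), 0.38 fully pressed, on its stop; the lid is let go at about 0.1. Springs back when released, and the lip pushes it aside by itself when the lid is shut
- latch_pad (a point): centre of the top of the hook's orange press pad (52 by 44 mm), inside the latch well: the gap it is reached through from above is 51 mm (steriliser x) by 60 mm (y), the pad lies about 18 mm below the well's top edge. The hook lets go after 5 mm; press about 12 mm to be sure, 2 N at first to 6 N at the stop (19 mm)
- key_blue (a joint): the blue key of the steriliser: travel in m, 0 up, 0.006 fully down; a spring pushes it back, fully down takes 5 N, it counts from 0.004
- key_yellow (a joint): the yellow key of the steriliser: travel in m, 0 up, 0.006 fully down; a spring pushes it back, fully down takes 5 N, it counts from 0.004
- key_green (a joint): the green key of the steriliser: travel in m, 0 up, 0.006 fully down; a spring pushes it back, fully down takes 5 N, it counts from 0.004
- key_blue_top (a point): centre of the top of the round blue key (28 mm across) on the low deck at the steriliser's right end; press straight down. The three keys stand 50 mm apart in a row along the steriliser's x; which key is in which place varies
- key_yellow_top (a point): centre of the top of the round yellow key (28 mm across) on the low deck at the steriliser's right end; press straight down. The three keys stand 50 mm apart in a row along the steriliser's x; which key is in which place varies
- key_green_top (a point): centre of the top of the round green key (28 mm across) on the low deck at the steriliser's right end; press straight down. The three keys stand 50 mm apart in a row along the steriliser's x; which key is in which place varies
- paste_brush: the longer flat paste brush with a red wooden handle, lying flat, 200 mm long, 12 mm thick; the handle is 16 mm wide and lies towards its own -x, the bristle head (27 mm wide) towards +x, the two meeting 8 mm on the +x side of the origin; origin at the middle of its underside, x along the brush, z up. It may be absent (None). 40 g; grasp the handle 20 mm on the -x side of the origin
- paste_brush_2: the shorter flat paste brush with a red wooden handle, lying flat, 170 mm long, 12 mm thick; the handle is 16 mm wide and lies towards its own -x, the bristle head (27 mm wide) towards +x, the two meeting 8 mm on the +x side of the origin; origin at the middle of its underside, x along the brush, z up. It may be absent (None). 40 g; grasp the handle 20 mm on the -x side of the origin
- peg_a: pink wooden clothes peg lying flat, 72 mm long along its own y, 15 mm wide, 12 mm thick; origin at the middle of its underside. It may be absent (None). 20 g; grasp across its middle
- peg_b: green wooden clothes peg lying flat, 72 mm long along its own y, 15 mm wide, 12 mm thick; origin at the middle of its underside. It may be absent (None). 20 g; grasp across its middle
- spice_a: spice jar with a green lid, 46 mm across, 106 mm tall; origin at the middle of its underside; a bystander, to be left where it stands
- spice_b: spice jar with a dark lid, 44 mm across, 105 mm tall; origin at the middle of its underside; a bystander, to be left where it stands
- honey_jar: honey jar with a light lid, 71 mm across, 110 mm tall; origin at the middle of its underside; a bystander, to be left where it stands
There are look-alikes about, which are no part of the job. Of the things that look like the peg_b, the smaller one is meant.

How it is judged (in metres and radians):
On the way, in this order (a step that is already met when the one before it is completed fails the run):
1. the hook is pressed down (value of joint latch above 0.07 rad), for 0.05 s.
2. the lid is raised until it stays open (value of joint lid above 1.55 rad), for 0.3 s.
3. every brush and peg is in the chamber and the lid is shut and hooked (x of paste_brush in the frame of chamber between -0.08 and 0.08 m and y of paste_brush in the frame of chamber between -0.165 and 0.165 m and z of paste_brush in the frame of chamber between -0.01 and 0.035 m and x of paste_brush_2 in the frame of chamber between -0.08 and 0.08 m and y of paste_brush_2 in the frame of chamber between -0.165 and 0.165 m and z of paste_brush_2 in the frame of chamber between -0.01 and 0.035 m and x of peg_a in the frame of chamber between -0.08 and 0.08 m and y of peg_a in the frame of chamber between -0.165 and 0.165 m and z of peg_a in the frame of chamber between -0.01 and 0.035 m and x of peg_b in the frame of chamber between -0.08 and 0.08 m and y of peg_b in the frame of chamber between -0.165 and 0.165 m and z of peg_b in the frame of chamber between -0.01 and 0.035 m and value of joint lid below 0.04 rad and value of joint latch below 0.08 rad and value of joint each of key_blue, key_yellow, key_green below 0.0015 m), for 0.2 s.
4. the blue key is pressed down, with the lid shut and hooked (value of joint key_blue above 0.004 m and value of joint lid below 0.04 rad and value of joint latch below 0.08 rad), for 0.05 s.
5. the yellow key is pressed down, with the lid shut and hooked (value of joint key_yellow above 0.004 m and value of joint lid below 0.04 rad and value of joint latch below 0.08 rad), for 0.05 s.
6. the green key is pressed down, with the lid shut and hooked (value of joint key_green above 0.004 m and value of joint lid below 0.04 rad and value of joint latch below 0.08 rad), for 0.05 s.
At the end, for the whole second after the job is handed in: every brush and peg present lies in the chamber (origin within 80 mm in x, 165 mm in y and under 35 mm above the middle of its floor), the lid is shut (under 0.04 rad) with the hook caught (under 0.08 rad), and all three keys are up again (under 1.5 mm) (all of step 3); the robot touches nothing.
It fails at once if two keys are pressed at the same time (value of joint each of key_blue, key_yellow above 0.003 m or value of joint each of key_yellow, key_green above 0.003 m or value of joint each of key_blue, key_green above 0.003 m).
It fails at once if a spice jar or the honey jar is shifted by more than 30 mm or tipped over (distance of any of spice_a, spice_b, honey_jar from where it was at the start of the episode above 0.03 m or angle between any of spice_a, spice_b, honey_jar's own z axis and vertical above 0.5 rad).
Of paste_brush, paste_brush_2, peg_a, peg_b only 2 to 4 are there at a start; the rules pass over those that are not, and their reading is None.
At some moment in a run one of paste_brush, paste_brush_2, peg_a, peg_b may be knocked a few centimetres aside while the robot is not near it.
Once in a run the grip may slacken for a moment while it holds something.
It also fails if it takes over 210 s, if anything falls off the work surface, if the arm or the gripper's body presses on something with over 40 N, if the wrist force passes 120 N, or if a joint passes its speed limit or range.

### The arm

A 6-joint arm with a two-finger parallel gripper is mounted at the origin on a cart in front of the work surface, level with it; the furniture and walls round the work are solid. World frame = base frame: x ahead of the robot, y to its left, z up, the work surface at z = 0. Lengths are in mm, angles in degrees, forces in N, time in s.
With the tool pointing down it reaches from about 350 to 850 mm from the base axis. Payload 8.1 kg.
Tool frame: the origin (TCP) lies between the finger pads; the fingertips stand 17 mm ahead of it and the grasp point (between the pads) lies 2 mm behind it; z points along the fingers, y is the line along which they close (so a half turn about z gives the same grasp; the last joint's range is limited). The gripper opens to 93 mm and grips with 3 to 60 N. Pads are 15 mm wide; open, the fingers measure 128 mm over their backs; the gripper's body (75 mm by 188 mm) begins 65 mm behind the grasp point.
Start: joints at [-73.591, 7.471, 85.268, -0, 87.261, -4.893], TCP at [217.996, -559.002, 235.635] pointing down, gripper open.
Joint ranges: [-169.43, 169.43], [-51.17, 129.36], [1.28, 143.12], [-76.62, 256.62], [0, 156.53], [-152.29, 152.29]. Speed limits (degrees/s): [136.94, 136.94, 159.86, 180, 180, 180].

### API

Orientations are given as [roll, pitch, yaw] about the fixed x, y, z axes, in that order (R = Rz(yaw) Ry(pitch) Rx(roll)).
In Python, from bench import r gives the robot as it stands. The module is installed in compiled form; this text tells all that it offers.
- The arm moves only by the tool step_arm, never from a script. Its arguments are lists of equal length, an entry for each row: "rotation": the turn, a rotation vector about the tool's x, y, z in units of 6 degrees (1.0 is 6 degrees), a list of three; "travel": the shift along the tool's x, y, z in units of 25 mm (1.0 is 25 mm), a list of three; "fingers": the finger opening in mm, from 0 to 93. A call has 1 to 8 rows; each row is the pose to reach, as a shift and turn from the pose commanded when the call began, along the tool's axes at that moment; what a row does not reach only later rows make up. A row lasts 1/8 s, in which the tool goes at most 62.5 mm and 10.7 degrees, less where a joint would pass 70% of its speed; a pose out of reach is approached as far as the arm can. A call with a gripper value outside its range is refused whole. The fingers move at their own pace and stop on an object; "force" is the grip in N (left out, the last holds). Time passes only in rows, so rows that repeat a pose let the fingers close. It gives the time, the measured TCP pose, the force, the opening and the grip force at its end, in the units of the state.
- r.get_obs(): the state, without advancing time (a new reading comes with each control period).
- r.capture(name): name is "scene" or "top" or "wrist"; returns the picture (420x560x3 uint8, red, green, blue); there is no depth.
- r.get_calibration(name): a dict with "camera_matrix" (3x3 intrinsics, pixels), "R" (3x3) and "t" (3): a world point X has camera coordinates R X + t. Camera axes: x right, y down, z forward; pixel columns grow to the right and rows downward; lengths in mm; the calibration is good to about 2 mm. A picture is of the moment at which its call begins: read the wrist's pose just before it. get_calibration takes no time and is no camera call; for the wrist camera it gives the pose at the moment of the call.
- r.finish_job(): hands the job in; it is judged then, once.
The state is a dict: "time": time; "joint_positions": joint angles; "qd": joint speeds; "joint_efforts": joint torques, N m; "tcp_pos": TCP position; "tool_rot": TCP orientation; "ft_force": force on the tool from outside, world axes, zero at the start; "moment": the same for the moment, N m; "gripper_width": finger opening in mm; "finger_force": force on a finger pad.
Only numpy, scipy, OpenCV 4.12 (cv2) and the standard library are available. Lean on these libraries where they do the work, as an engineer would, in place of code of your own. Each camera call takes 0.05 s, during which the arm holds its last target. There are 200 camera calls.

## Working session

There is one attempt and no reset: what is moved stays moved. The work goes in short steps, Python scripts to look and compute and a tool call to move; the robot and the scene stay as the last step left them, time stands still between calls to the robot, and variables do not carry over. Pictures are saved under pics/ and viewed, at most 14 in all, crops included, and the job is handed in when it is done.

Besides the shell and the picture viewer there is one more tool, called in YAML: its name, and indented under it one key for each argument. step_arm: Moves the arm, as the interface text tells. Its arguments: {"type":"object","properties":{"rotation":{"type":"array"},"travel":{"type":"array"},"fingers":{"type":"array"},"force":{"type":"number"}},"required":["rotation","travel","fingers"]}

```bash
mkdir -p pics; python3 - <<'E'
from bench import r
import cv2, numpy as np
o=r.get_obs(); print(o)
for n in ["scene","top"]:
    im=r.capture(n); cv2.imwrite(f"pics/{n}0.png",im[:,:,::-1])
    c=r.get_calibration(n); print(n,c)
a=cv2.imread("pics/scene0.png");b=cv2.imread("pics/top0.png")
E
```

```text
{'time': 0.0, 'joint_positions': array([-7.35915200e+01,  7.51530859e+00,  8.53292976e+01,  1.51311121e-03,
        8.72606084e+01, -4.89163581e+00]), 'qd': array([ 0.06610216,  0.00708809,  0.02307   , -0.09465525, -0.03682065,
        0.05363399]), 'joint_efforts': array([-9.32861949e-04, -5.59846044e+01, -4.91759312e+01,  7.66041060e-02,
        3.52946541e-02, -1.96393557e-04]), 'tcp_pos': array([ 217.84390375, -558.48261327,  234.58514834]), 'tool_rot': array([-1.79895297e+02, -1.04775426e-02,  2.13000325e+01]), 'ft_force': array([-0.62272657, -0.3232362 , -0.22520806]), 'moment': array([-0.06007842, -0.01443118,  0.03839694]), 'finger_force': 0.0, 'gripper_width': 92.91701772900011}
scene {'camera_matrix': array([[481.87449563,   0.        , 279.31636234],
       [  0.        , 481.87449563, 214.88752703],
       [  0.        ,   0.        ,   1.        ]]), 'R': array([[ 0.5756866 , -0.81757695,  0.01236376],
       [-0.3029754 , -0.22733198, -0.92548694],
       [ 0.75946747,  0.52904452, -0.37857768]]), 't': array([-330.50722771,  264.91631854,  997.7946058 ])}
top {'camera_matrix': array([[457.33332783,   0.        , 280.14737804],
       [  0.        , 457.33332783, 212.1864253 ],
       [  0.        ,   0.        ,   1.        ]]), 'R': array([[-0.01196233, -0.99991424, -0.00533103],
       [-0.98957631,  0.01260349, -0.14345689],
       [ 0.14351177,  0.00355939, -0.98964221]]), 't': array([   8.4444838 ,  590.53228011, 1636.24814092])}
```

View pics/top0.png

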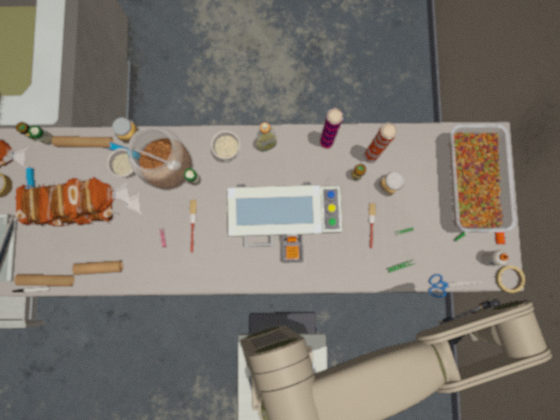

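View pics/scene0.png

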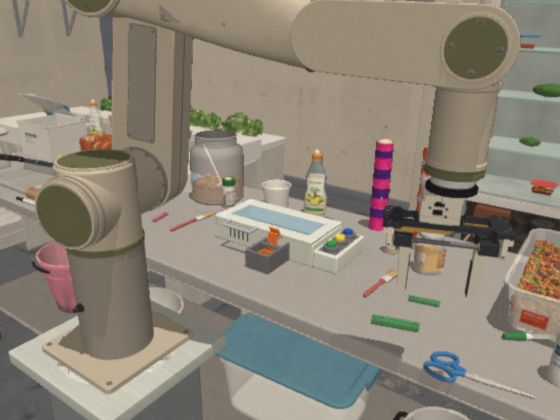

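```bash
cat > h.py <<'E'
import numpy as np, cv2
from scipy.spatial.transform import Rotation as Ro
from bench import r
def cast(c,uv,z):
    K,R,t=c["camera_matrix"],c["R"],c["t"]; o=-R.T@t
    uv=np.atleast_2d(np.asarray(uv,float))
    d=(R.T@np.linalg.inv(K)@np.c_[uv,np.ones(len(uv))].T).T
    return o+d*((z-o[2])/d[:,2])[:,None]
def blobs(im,hlo,hhi,smin,vmin,amin,vmax=255,smax=255):
    h=cv2.cvtColor(im,cv2.COLOR_RGB2HSV)
    m=cv2.inRange(h,(hlo,smin,vmin),(hhi,smax,vmax))
    n,l,s,ce=cv2.connectedComponentsWithStats(m)
    return [(l==i,s[i]) for i in range(1,n) if s[i][4]>=amin]
def fit(c,mask,z):
    "plane points of mask -> centre, long-axis angle deg, length, width"
    v,u=np.nonzero(mask); p=cast(c,np.c_[u,v],z)[:,:2].astype(np.float32)
    q=cv2.minAreaRect(p); m,e=p.mean(0),np.linalg.eigh(np.cov(p.T))[1][:,1]
    a=np.degrees(np.arctan2(e[1],e[0])); 
    s=(p-m)@e; w=(p-m)@np.array([-e[1],e[0]])
    return m.round(1),round(float(a),1),round(float(np.ptp(s)),1),round(float(np.ptp(w)),1)
def go(p,yaw=None):
    "tool-frame travel (25mm units) and rotation (6deg units) from measured pose to world p"
    o=r.get_obs(); R=Ro.from_euler('xyz',o["tool_rot"],degrees=True)
    t=R.inv().apply(np.array(p)-o["tcp_pos"])/25
    T=Ro.from_euler('xyz',[180,0,o["tool_rot"][2] if yaw is None else yaw],degrees=True)
    print("travel",t.round(2),"rot",((R.inv()*T).as_rotvec(degrees=True)/6).round(2))
E
python3 - <<'E'
from h import *
im=cv2.imread("pics/top0.png")[:,:,::-1].copy(); c=r.get_calibration("top")
for n,a in dict(red=(0,9,120,70,15),pink=(165,179,70,70,8),green=(50,85,110,40,8),orange=(5,18,180,120,8),blue=(108,125,150,80,6),yellow=(22,34,130,120,6),lid=(98,112,50,80,200)).items():
    for m,s in blobs(im,*a):
        if s[0]>480 or s[0]<140 : continue
        z={'orange':37,'lid':75,'blue':58,'yellow':58}.get(n,8)
        print(n,s,fit(c,m,z))
# white body
h=cv2.cvtColor(im,cv2.COLOR_RGB2HSV); m=cv2.inRange(h,(0,0,190),(179,45,255)); m[:, :215]=0;m[:,350:]=0;m[:180]=0;m[245:]=0
print("white",fit(c,m>0,65)); q=cv2.minAreaRect(np.argwhere(m)[:,::-1].astype(np.float32)); print(q, cast(c,cv2.boxPoints(q),60).round(1))
big=cv2.resize(im[175:290,150:420],None,fx=2.95,fy=2.95,interpolation=cv2.INTER_CUBIC); cv2.imwrite("pics/topc.png",big[:,:,::-1])
E
```

```text
red [376 132  16  14  68] (array([ 868.9, -390.4], dtype=float32), 67.3, 57.4, 43.8)
red [455 135   7   4  16] (array([ 879.4, -683.1], dtype=float32), 84.9, 23.0, 11.9)
red [463 136  11   6  24] (array([ 872. , -720.3], dtype=float32), 114.5, 44.0, 15.6)
red [369 141  16  14 109] (array([ 835.6, -364. ], dtype=float32), 60.2, 53.7, 45.7)
red [458 146  13  13  59] (array([ 821.5, -704.1], dtype=float32), 45.9, 58.5, 26.7)
red [365 152  11   8  36] (array([ 805.9, -340.2], dtype=float32), 49.7, 41.4, 20.0)
red [463 161  11   8  37] (array([ 768.4, -710.5], dtype=float32), 117.2, 44.3, 22.0)
red [480 173   9  11  47] (array([ 718.9, -769.8], dtype=float32), 131.2, 41.7, 23.4)
red [459 193   7   9  29] (array([ 646.9, -681.7], dtype=float32), -154.8, 33.3, 17.2)
red [477 197   6   9  28] (array([ 631.2, -746.5], dtype=float32), 157.1, 33.1, 19.8)
red [370 232   2  15  19] (array([ 487.7, -333.6], dtype=float32), 174.5, 52.3, 4.5)
red [191 242   2   9  16] (array([473. , 331.8], dtype=float32), 178.3, 29.7, 4.7)
pink [324 119  18  12  46] (array([ 935.1, -205.8], dtype=float32), 73.3, 60
[... 2898 characters left out ...]
low [459 186   7   6  18] (array([ 669.1, -665. ], dtype=float32), 91.2, 22.2, 18.9)
yellow [460 203  10   8  48] (array([ 601.4, -668.9], dtype=float32), 103.0, 36.0, 22.0)
yellow [328 205   7   7  41] (array([ 602.3, -184.2], dtype=float32), 139.8, 24.2, 23.7)
yellow [472 213   4   2   8] (array([ 574.6, -700.1], dtype=float32), 90.2, 11.1, 3.8)
lid [428 274  20  24 226] (array([ 314.1, -549.6], dtype=float32), 180.0, 80.0, 68.6)
white (array([597.7,   3.6], dtype=float32), 90.8, 411.6, 178.6)
((284.18304443359375, 209.91993713378906), (48.61894989013672, 113.42971801757812), 88.75463104248047) [[ 684.4  194.9   60. ]
 [ 688.1 -220.6   60. ]
 [ 509.5 -218.9   60. ]
 [ 505.6  190.2   60. ]]
```

View pics/topc.png

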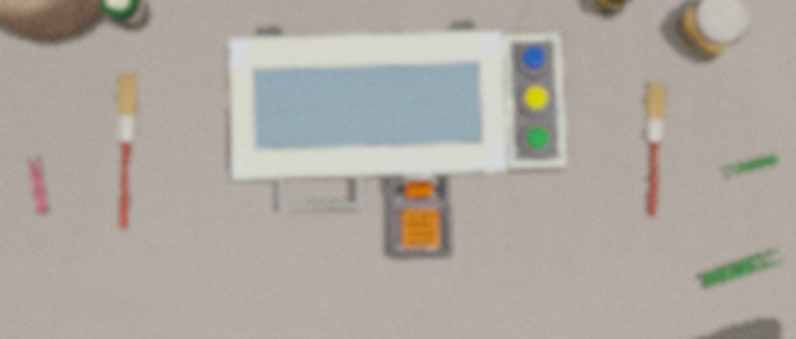

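```bash
python3 - <<'E'
from h import *
c=r.get_calibration("top")
def crop(x,y,z): return cast(c,[[150+x/2.95,175+y/2.95]],z)[0][:2].round(1)
for n,x,y,z in [("blue",533,57,57),("yel",536,98,57),("grn",538,138,57),("pad",421,228,37),("b1 tip",127,73,6),("b1 ferr",125,142,6),("b1 end",124,228,6),("b2 tip",656,84,6),("b2 ferr",653,142,6),("b2 end",652,215,6),("pegA0",34,158,6),("pegA1",42,213,6),("pegB0",724,171,6),("pegB1",777,158,6),("handle L",278,208,70),("handle R",354,208,70),("lidFL",233,178,72),("lidFR",506,170,72),("lidBL",232,40,72)]: print(n,crop(x,y,z))
go((440,-40,250),0)
K=r.get_calibration("wrist");print(K, (-K["R"].T@K["t"]).round(1))
E
```

```text
blue [ 652.2 -184.5]
yel [ 600.7 -186.8]
grn [ 550.9 -187.8]
pad [443.5 -42.8]
b1 tip [647.5 329.1]
b1 ferr [558.7 330.3]
b1 end [449.8 329.8]
b2 tip [ 624.6 -345.7]
b2 ferr [ 550.2 -338.8]
b2 end [ 458.  -333.9]
pegA0 [539.7 445.4]
pegA1 [469.9 433.5]
pegB0 [ 512.3 -426.8]
pegB1 [ 527.9 -494.5]
handle L [467.9 130.8]
handle R [466.8  38.7]
lidFL [504.9 185.3]
lidFR [ 510.5 -146.2]
lidBL [675.5 187.2]
travel [ 15.81 -16.1   -0.58] rot [-0.02  0.    3.55]
{'camera_matrix': array([[323.03300848,   0.        , 281.51921634],
       [  0.        , 323.03300848, 209.13427965],
       [  0.        ,   0.        ,   1.        ]]), 'R': array([[ 3.63435310e-01, -9.31619393e-01, -2.87342119e-04],
       [-8.90432077e-01, -3.47458333e-01,  2.93944592e-01],
       [-2.73944322e-01, -1.06573985e-01, -9.55822418e-01]]), 't': array([-599.39786417,  -33.79856728,  391.71429039])} [ 295.1 -528.4  384.2]
```

step_arm:
  rotation:
    - [0,0,1]
    - [0,0,2]
    - [0,0,3.55]
    - [0,0,3.55]
    - [0,0,3.55]
    - [0,0,3.55]
    - [0,0,3.55]
    - [0,0,3.55]
  travel:
    - [15.8,-16.1,-0.6]
    - [15.8,-16.1,-0.6]
    - [15.8,-16.1,-0.6]
    - [15.8,-16.1,-0.6]
    - [15.8,-16.1,-0.6]
    - [15.8,-16.1,-0.6]
    - [15.8,-16.1,-0.6]
    - [15.8,-16.1,-0.6]
  fingers: [0,0,0,0,0,0,0,0]

```text
time: 1.1
tcp_pos: [414.8, -97.5, 248.9]
tool_rot: [180.0, -0.0, -0.0]
ft_force: [1.1, -0.8, 0.3]
gripper_width: 17.8
finger_force: 0.0
```

step_arm:
  rotation:
    - [0,0,0]
    - [0,0,0]
    - [0,0,0]
  travel:
    - [0,0,0]
    - [0,0,0]
    - [0,0,0]
  fingers: [0,0,0]

```text
time: 1.48
tcp_pos: [414.1, -100.7, 248.7]
tool_rot: [180.0, 0.0, -0.1]
ft_force: [1.1, -0.7, 0.5]
gripper_width: 0.1
finger_force: 0.0
```

```bash
python3 - <<'E'
from h import *
im=r.capture("wrist");cv2.imwrite("pics/w1.png",im[:,:,::-1]); K=r.get_calibration("wrist"); np.save("w1.npy",K,allow_pickle=True)
o=r.get_obs(); print(o["time"],o["tcp_pos"],o["tool_rot"],o["joint_positions"].round(1)); go((440,-40,250),0)
E
```

```text
1.525 [ 414.09539229 -100.81241498  248.73954139] [ 1.79995089e+02  2.48628932e-02 -1.48425250e-01] [-20.6 -20.8 110.   -0.   90.8  69.6]
travel [ 1.03 -2.44 -0.05] rot [ 0.    0.   -0.02]
```

View pics/w1.png

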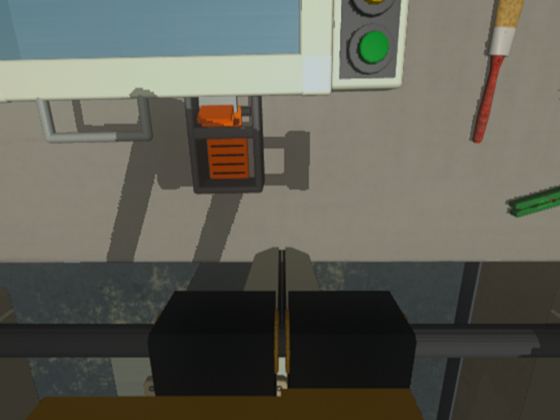

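```bash
python3 - <<'E'
from h import *
K=np.load("w1.npy",allow_pickle=True).item()
f=lambda n,u,v,z: print(n,cast(K,[[u,v]],z)[0].round(1))
f("pad c",228,158,37);f("pad L",208,158,37);f("pad R",248,158,37);f("gap near",229,184,55);f("gap far",229,137,55);f("gap L",200,165,55);f("gap R",257,165,55);f("well front R",264,191,55);f("well front L",193,192,55)
f("handle L",46,137,70);f("handle R",148,137,70);f("green",374,46,57);f("deck front L",333,88,50);f("deck front R",402,87,50);f("lid FL",0,98,72);f("lid FR",331,92,72)
f("b2 end",478,140,6);f("b2 ferr",497,55,6); f("bigpeg",515,208,6)
E
```

```text
pad c [445.6 -41.2  37. ]
pad L [445.7 -18.9  37. ]
pad R [445.6 -63.5  37. ]
gap near [420.  -43.8  55. ]
gap far [470.  -46.3  55. ]
gap L [440.8 -13.9  55. ]
gap R [440.7 -74.7  55. ]
well front R [412.1 -81.6  55. ]
well front L [411.2  -4.   55. ]
handle L [471.6 133.1  70. ]
handle R [471.3  31.8  70. ]
green [ 555.  -189.6   57. ]
deck front L [ 517.8 -153.1   50. ]
deck front R [ 518.6 -222.8   50. ]
lid FL [508.3 167.7  72. ]
lid FR [ 512.9 -148.    72. ]
b2 end [ 461.9 -335.3    6. ]
b2 ferr [ 554.3 -340.     6. ]
bigpeg [ 376.9 -397.3    6. ]
```

step_arm:
  rotation:
    - [0,1.5,0]
    - [0,2.5,0]
    - [0,2.5,0]
    - [0,2.5,0]
    - [0,2.5,0]
    - [0,2.5,0]
    - [0,2.5,0]
    - [0,2.5,0]
  travel:
    - [1.0,-2.1,1.5]
    - [1.02,-2.11,4]
    - [1.02,-2.11,6.2]
    - [1.02,-2.11,6.2]
    - [1.02,-2.11,6.8]
    - [1.02,-2.11,7.2]
    - [1.02,-2.11,7.6]
    - [1.02,-2.11,7.6]
  fingers: [0,0,0,0,0,0,0,0]

```text
time: 2.52
tcp_pos: [439.8, -46.6, 58.4]
tool_rot: [-180.0, -14.9, -0.0]
ft_force: [0.7, -0.4, -0.5]
gripper_width: 0.3
finger_force: 0.0
```

step_arm:
  rotation:
    - [0,0,0]
    - [0,0,0]
    - [0,0,0]
    - [0,0,0]
  travel:
    - [-0.09,0,0.33]
    - [-0.17,0,0.64]
    - [-0.2,0,0.75]
    - [-0.2,0,0.75]
  fingers: [0,0,0,0]

```text
time: 3.02
tcp_pos: [440.7, -46.8, 40.0]
tool_rot: [180.0, -15.1, 0.0]
ft_force: [-0.3, -0.2, 5.2]
gripper_width: 0.5
finger_force: 2.4
```

```bash
python3 - <<'E'
from h import *
im=r.capture("scene");cv2.imwrite("pics/s2.png",cv2.resize(im[150:330,150:400],None,fx=3,fy=3)[:,:,::-1])
E
```

```text
(no output)
```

View pics/s2.png

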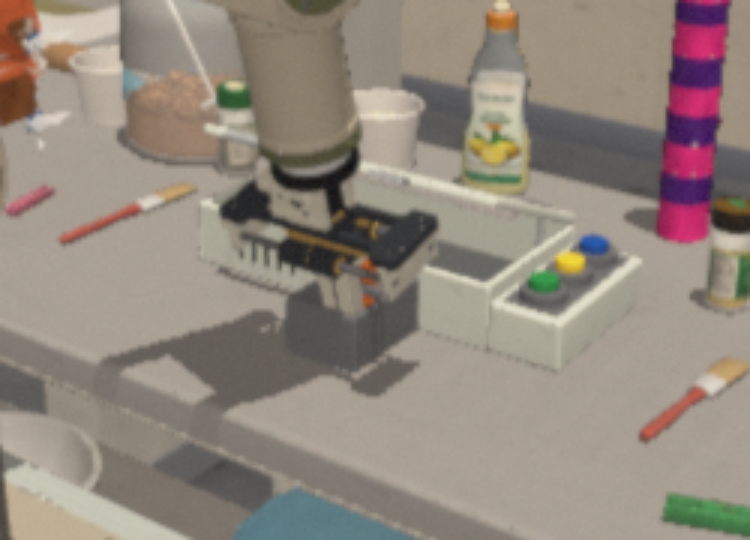

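step_arm:
  rotation:
    - [0,0,0]
    - [0,0,0]
    - [0,-1,0]
    - [0,-2.5,0]
    - [0,-2.5,0]
    - [0,-2.5,0]
  travel:
    - [0,0,-1.5]
    - [0,0,-3.5]
    - [0,0,-6]
    - [0,0,-8]
    - [0,0,-8]
    - [0,0,-8]
  fingers: [0,0,0,30,60,60]

```text
time: 3.82
tcp_pos: [388.0, -46.5, 231.5]
tool_rot: [-180.0, 0.1, 0.0]
ft_force: [-0.6, -0.9, 0.1]
gripper_width: 25.7
finger_force: 0.0
```

```bash
python3 - <<'E'
from h import *
go((492,82,250),90)
im=r.capture("wrist");cv2.imwrite("pics/w2.png",im[:,:,::-1]); K=r.get_calibration("wrist"); np.save("w2.npy",K,allow_pickle=True)
E
```

```text
travel [ 4.16 -5.14 -0.74] rot [-1.0e-02  0.0e+00 -1.5e+01]
```

View pics/w2.png

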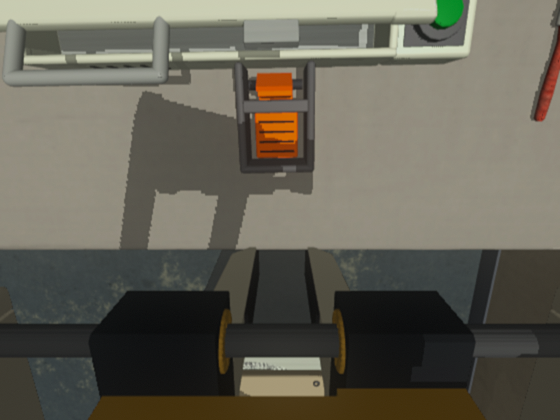

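```bash
python3 - <<'E'
from h import *
K=np.load("w2.npy",allow_pickle=True).item()
for z in (150,157,164): print(z,cast(K,[[12,78],[165,77]],z).round(1).tolist())
print(cast(K,[[243,170],[311,170],[277,104],[445,13]],55).round(1).tolist())
E
```

```text
150 [[490.2, 132.4, 150.0], [490.8, 31.0, 150.0]]
157 [[489.6, 127.0, 157.0], [490.2, 28.7, 157.0]]
164 [[489.0, 121.5, 164.0], [489.6, 26.3, 164.0]]
[[411.5, -7.1, 55.0], [411.5, -76.1, 55.0], [475.3, -41.8, 55.0], [552.1, -191.2, 55.0]]
```

step_arm:
  rotation:
    - [0,0,-1.7]
    - [0,0,-3.4]
    - [0,0,-5.1]
    - [0,0,-6.8]
    - [0,0,-8.5]
    - [0,0,-10.2]
    - [0,0,-11.9]
    - [0,0,-13.5]
  travel:
    - [0,-1,0]
    - [1,-2,0]
    - [2,-3,0]
    - [3,-4,0.2]
    - [4.12,-4.98,0.6]
    - [4.12,-4.98,0.8]
    - [4.12,-4.98,1]
    - [4.12,-4.98,1.2]
  fingers: [60,60,60,60,60,60,60,60]

```text
time: 4.88
tcp_pos: [489.7, 77.7, 200.4]
tool_rot: [-179.8, 0.0, 81.3]
ft_force: [0.2, -0.4, 0.9]
gripper_width: 60.2
finger_force: 0.0
```

step_arm:
  rotation:
    - [0,0,-1.5]
    - [0,0,-1.5]
  travel:
    - [0,0,0]
    - [0,0,0]
  fingers: [60,60]

```text
time: 5.12
tcp_pos: [489.9, 77.6, 201.0]
tool_rot: [-179.9, -0.0, 89.9]
ft_force: [1.0, -0.4, -0.6]
gripper_width: 59.8
finger_force: 0.0
```

```bash
python3 - <<'E'
from h import *
go((491,78,155),90); print(r.get_obs()["tool_rot"])
im=r.capture("wrist");cv2.imwrite("pics/w3.png",im[:,:,::-1]); 
E
```

```text
travel [0.02 0.05 1.84] rot [-0.02 -0.   -0.01]
[-1.79873037e+02 -1.50848881e-03  8.99328007e+01]
```

View pics/w3.png

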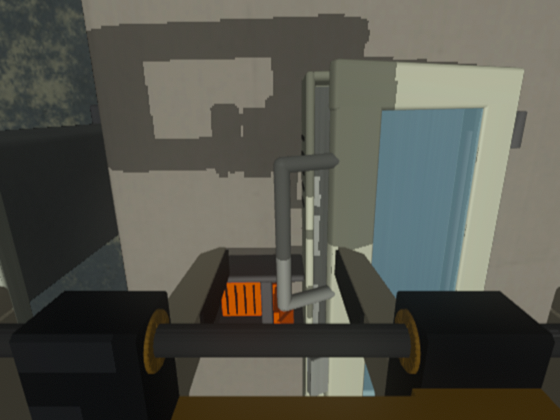

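step_arm:
  rotation:
    - [0,0,0]
    - [0,0,0]
    - [0,0,0]
    - [0,0,0]
    - [0,0,0]
    - [0,0,0]
    - [0,0,0]
    - [0,0,0]
  travel:
    - [0,0.04,0]
    - [0,0.04,0.4]
    - [0,0.04,1]
    - [0,0.04,1.72]
    - [0,0.04,1.72]
    - [0,0.04,1.72]
    - [0,0.04,1.72]
    - [0,0.04,1.72]
  fingers: [32,32,32,32,32,0,0,0]
  force: 20

```text
time: 6.18
tcp_pos: [490.5, 77.8, 159.8]
tool_rot: [-179.8, 0.0, 90.0]
ft_force: [-8.7, 0.1, 3.4]
gripper_width: 9.2
finger_force: 20.0
```

step_arm:
  rotation:
    - [0,0,0]
    - [0,0,0]
    - [0,0,0]
    - [0,0,0]
    - [0,0,0]
    - [0,0,0]
    - [0,0,0]
    - [0,0,0]
  travel:
    - [0,0.46,-0.9]
    - [0,1.12,-1.84]
    - [0,1.85,-2.6]
    - [0,2.65,-3.26]
    - [0,3.6,-3.82]
    - [0,4.5,-4.25]
    - [0,5.5,-4.57]
    - [0,6.53,-4.76]
  fingers: [0,0,0,0,0,0,0,0]

```text
time: 7.18
tcp_pos: [656.6, 79.4, 280.7]
tool_rot: [179.9, -0.1, 90.1]
ft_force: [-0.6, 5.8, 3.8]
gripper_width: 9.2
finger_force: 20.0
```

step_arm:
  rotation:
    - [0,0,0]
    - [0,0,0]
    - [0,0,0]
    - [0,0,0]
    - [0,0,0]
    - [0,0,0]
    - [0,0,0]
    - [0,0,0]
  travel:
    - [0,1.2,-0.06]
    - [0,1.93,0]
    - [0,2.2,0.03]
    - [0,2.2,0.03]
    - [0,2.2,0.03]
    - [0,2.2,0.03]
    - [0,2.2,0.03]
    - [0,2.2,-0.7]
  fingers: [0,0,0,0,34,34,34,34]

```text
time: 8.18
tcp_pos: [709.6, 77.5, 294.6]
tool_rot: [-179.8, 0.0, 90.0]
ft_force: [-0.7, 1.0, 0.4]
gripper_width: 33.9
finger_force: 0.0
```

step_arm:
  rotation:
    - [0,0,0]
    - [0,0,0]
    - [0,0,0]
  travel:
    - [0,0,-1.5]
    - [0,-2,-1.5]
    - [0,-4,-1.5]
  fingers: [50,50,50]

```text
time: 8.55
tcp_pos: [610.4, 77.6, 335.4]
tool_rot: [179.9, -0.0, 90.0]
ft_force: [-1.4, 0.5, 0.3]
gripper_width: 49.8
finger_force: 0.0
```

```bash
python3 - <<'E'
from h import *
print(r.get_obs()["tcp_pos"])
im=r.capture("top");c=r.get_calibration("top");cv2.imwrite("pics/t2.png",cv2.resize(im[175:290,150:420],None,fx=2.95,fy=2.95,interpolation=cv2.INTER_CUBIC)[:,:,::-1])
E
```

```text
[610.40903107  77.62799625 335.42796086]
```

View pics/t2.png

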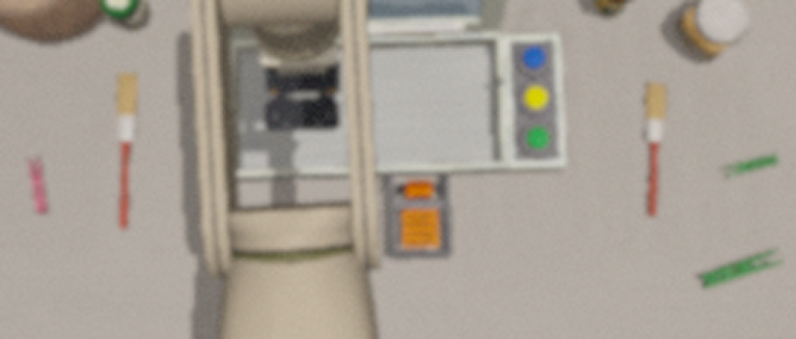

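step_arm:
  rotation:
    - [0,0,-1.7]
    - [0,0,-3.4]
    - [0,0,-5.1]
    - [0,0,-6.8]
    - [0,0,-8.5]
    - [0,0,-10.2]
    - [0,0,-11.9]
    - [0,0,-13.6]
  travel:
    - [1.5,-0.8,0.5]
    - [3,-1.6,1]
    - [5,-2.4,2]
    - [7,-3.2,4]
    - [8.5,-3.2,6]
    - [10.1,-3.2,7]
    - [10.1,-3.2,7.8]
    - [10.1,-3.2,7.8]
  fingers: [50,50,50,50,50,50,50,50]

```text
time: 9.6
tcp_pos: [529.5, 330.6, 137.3]
tool_rot: [-179.9, -0.1, 172.0]
ft_force: [0.2, 0.7, -0.9]
gripper_width: 50.1
finger_force: 0.0
```

step_arm:
  rotation:
    - [0,0,-1.4]
    - [0,0,-1.4]
  travel:
    - [0,0,0]
    - [0,0,0]
  fingers: [50,50]

```text
time: 9.85
tcp_pos: [531.3, 330.6, 140.1]
tool_rot: [180.0, 0.1, 179.9]
ft_force: [-0.3, 0.2, -0.6]
gripper_width: 50.0
finger_force: 0.0
```

```bash
python3 - <<'E'
from h import *
o=r.get_obs(); print(o["tcp_pos"].round(1),o["tool_rot"].round(1))
im=r.capture("wrist");K=r.get_calibration("wrist");cv2.imwrite("pics/w4.png",im[:,:,::-1])
for m,s in blobs(im,0,9,130,60,60)+blobs(im,160,179,60,60,60): print(s,fit(K,m,10))
go((529,330,20),180)
E
```

```text
[531.3 330.6 140.1] [1.800e+02 1.000e-01 1.799e+02]
[ 274  111   16  125 1458] (array([502.7, 331.3], dtype=float32), 179.3, 110.2, 13.0)
[ 394  136   23   81 1234] (array([503.1, 438.7], dtype=float32), -169.3, 72.0, 15.2)
travel [ 0.09 -0.03  4.8 ] rot [ 0.01  0.01 -0.03]
```

View pics/w4.png

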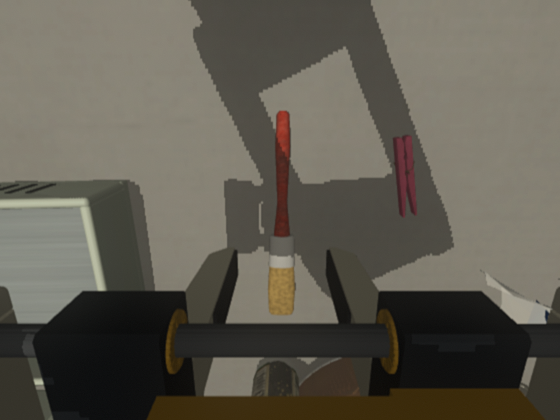

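step_arm:
  rotation:
    - [0,0,0]
    - [0,0,0]
    - [0,0,0]
    - [0,0,0]
    - [0,0,0]
    - [0,0,0]
    - [0,0,0]
    - [0,0,0]
  travel:
    - [0.05,0.02,2.2]
    - [0.05,0.02,4]
    - [0.05,0.02,4.8]
    - [0.05,0.02,4.8]
    - [0.05,0.02,4.8]
    - [0.05,0.02,4.8]
    - [0.05,0.02,4.8]
    - [0.05,0.02,3]
  fingers: [50,50,50,50,0,0,0,0]
  force: 25

```text
time: 10.9
tcp_pos: [526.0, 329.1, 59.8]
tool_rot: [-179.8, -0.4, 180.0]
ft_force: [-0.0, -0.5, 0.3]
gripper_width: 14.5
finger_force: 0.0
```

step_arm:
  rotation:
    - [0,0,0]
    - [0,0,0]
    - [0,0,0]
  travel:
    - [0,0,0]
    - [0,0,0]
    - [0,0,0]
  fingers: [0,0,0]

```text
time: 11.28
tcp_pos: [528.4, 330.3, 62.4]
tool_rot: [-179.9, -0.1, 180.0]
ft_force: [-0.7, 0.0, 0.7]
gripper_width: 0.7
finger_force: 0.0
```

```bash
python3 - <<'E'
from h import *
o=r.get_obs(); print(o["tcp_pos"].round(1),o["tool_rot"].round(1),o["gripper_width"],o["finger_force"])
im=r.capture("wrist");K=r.get_calibration("wrist");cv2.imwrite("pics/w5.png",im[:,:,::-1])
for m,s in blobs(im,0,9,130,60,60): print(s,fit(K,m,10),fit(K,m,50))
E
```

```text
[528.4 330.3  62.4] [-1.799e+02 -1.000e-01  1.800e+02] 0.67474695027781 0.0
[ 274  116   19  134 2093] (array([488.8, 331.4], dtype=float32), 179.4, 86.9, 11.5) (array([480.5, 331.3], dtype=float32), 179.4, 69.7, 9.2)
```

step_arm:
  rotation:
    - [0,0,0]
    - [0,0,0]
    - [0,0,0]
    - [0,0,0]
    - [0,0,0]
    - [0,0,0]
    - [0,0,0]
    - [0,0,0]
  travel:
    - [0,0,0]
    - [0,0,0]
    - [0,0.03,0.6]
    - [0,0.03,1.7]
    - [0,0.03,1.7]
    - [0,0.03,1.7]
    - [0,0.03,1.7]
    - [0,0.03,1.7]
  fingers: [36,36,36,36,36,0,0,0]
  force: 25

```text
time: 12.32
tcp_pos: [529.4, 331.6, 21.4]
tool_rot: [180.0, 0.0, -180.0]
ft_force: [0.4, 0.3, -0.8]
gripper_width: 13.5
finger_force: 25.0
```

step_arm:
  rotation:
    - [0,0,0]
    - [0,0,0]
    - [0,0,0]
    - [0,0,0]
  travel:
    - [0,0,0]
    - [0,0,0]
    - [0,0,-1]
    - [0,0,-2.5]
  fingers: [0,0,0,0]

```text
time: 12.82
tcp_pos: [528.0, 330.8, 82.6]
tool_rot: [-179.9, -0.2, -180.0]
ft_force: [-0.3, 0.1, 0.9]
gripper_width: 13.7
finger_force: 25.0
```

step_arm:
  rotation:
    - [0,0,1.7]
    - [0,0,3.4]
    - [0,0,5.1]
    - [0,0,6.8]
    - [0,0,8.5]
    - [0,0,10.2]
    - [0,0,11.9]
    - [0,0,13.6]
  travel:
    - [0,0,-1.5]
    - [0,-1,-3.5]
    - [0,-2.5,-3.5]
    - [0,-4,-3.5]
    - [-0.4,-5.7,-3.5]
    - [-0.8,-7.5,-3.5]
    - [-1.4,-9,-3.5]
    - [-1.96,-10.08,-3.5]
  fingers: [0,0,0,0,0,0,0,0]

```text
time: 13.82
tcp_pos: [578.6, 77.8, 171.3]
tool_rot: [180.0, 0.0, 98.0]
ft_force: [0.5, 0.6, 0.2]
gripper_width: 13.3
finger_force: 25.0
```

step_arm:
  rotation:
    - [0,0,1.4]
    - [0,0,1.4]
  travel:
    - [0,0,0]
    - [0,0,0]
  fingers: [0,0]

```text
time: 14.08
tcp_pos: [578.3, 79.1, 171.1]
tool_rot: [-180.0, -0.0, 90.0]
ft_force: [0.0, -0.0, -0.4]
gripper_width: 13.5
finger_force: 25.0
```

```bash
python3 - <<'E'
from h import *
go((578,79,40),90); o=r.get_obs(); print(o["tcp_pos"],o["gripper_width"],o["finger_force"])
im=r.capture("wrist");np.save("w6.npy",r.get_calibration("wrist"),allow_pickle=True);cv2.imwrite("pics/w6.png",im[:,:,::-1])
E
```

```text
travel [-0.01 -0.01  5.24] rot [-0. -0.  0.]
[578.30376328  79.12464922 171.09296767] 13.484289357035491 24.970967561239377
```

View pics/w6.png

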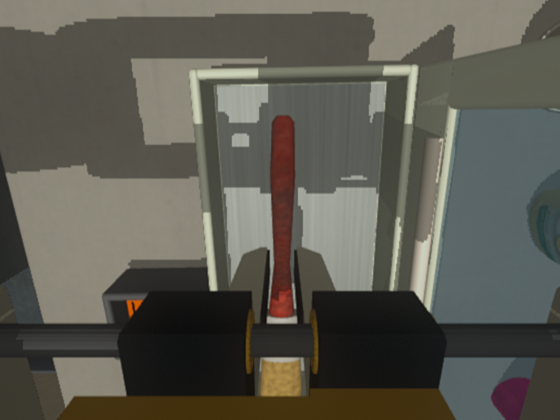

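step_arm:
  rotation:
    - [0,0,0]
    - [0,0,0]
    - [0,0,0]
    - [0,0,0]
    - [0,0,0]
    - [0,0,0]
  travel:
    - [0,0,1.5]
    - [0,0,3]
    - [0,0,4.2]
    - [0,0,4.9]
    - [0,0,5.25]
    - [0,0,5.25]
  fingers: [0,0,0,0,0,0]

```text
time: 14.88
tcp_pos: [578.4, 79.7, 40.1]
tool_rot: [180.0, -0.0, 90.1]
ft_force: [-0.1, 0.4, -0.7]
gripper_width: 13.4
finger_force: 25.0
```

step_arm:
  rotation:
    - [0,0,0]
    - [0,0,0]
    - [0,0,0]
    - [0,0,0]
    - [0,0,0]
    - [0,0,0]
  travel:
    - [0,0,0]
    - [0,0,0]
    - [0,0,0]
    - [0,0,-1]
    - [0,0,-3.2]
    - [0,0,-5.2]
  fingers: [30,30,30,30,40,40]

```text
time: 15.62
tcp_pos: [578.2, 79.5, 171.7]
tool_rot: [180.0, -0.0, 90.0]
ft_force: [0.2, 0.6, 0.0]
gripper_width: 39.3
finger_force: 0.0
```

step_arm:
  rotation:
    - [0,0,1.7]
    - [0,0,3.4]
    - [0,0,5.1]
    - [0,0,6.8]
    - [0,0,8.5]
    - [0,0,10.2]
    - [0,0,11.9]
    - [0,0,13.2]
  travel:
    - [2,-0.5,0]
    - [4,-1,0]
    - [6,-1.5,0]
    - [8,-2,0]
    - [10,-2.5,0]
    - [12,-2.9,0.6]
    - [14.4,-3,1.2]
    - [14.4,-3,1.2]
  fingers: [40,40,40,40,40,40,40,40]

```text
time: 16.62
tcp_pos: [500.7, 442.7, 136.9]
tool_rot: [180.0, 0.2, 10.8]
ft_force: [0.1, 0.1, 0.4]
gripper_width: 39.7
finger_force: 0.0
```

```bash
python3 - <<'E'
from h import *
o=r.get_obs(); print(o["time"],o["tcp_pos"].round(1),o["tool_rot"].round(1),o["gripper_width"])
im=r.capture("wrist");K=r.get_calibration("wrist");cv2.imwrite("pics/w7.png",im[:,:,::-1])
for m,s in blobs(im,150,179,60,40,60): print(s,fit(K,m,10))
t=r.capture("top");c=r.get_calibration("top");cv2.imwrite("pics/t3.png",t[:,:,::-1])
for n,m,s in [("r",)+b for b in blobs(t,0,9,120,60,8)+blobs(t,172,179,120,60,8)]+[("p",)+b for b in blobs(t,160,175,60,60,8)]:
  if 140<s[0]<420 and 185<s[1]<270: print(n,s,fit(c,m,15))
E
```

```text
16.625 [500.7 442.7 136.9] [180.    0.2  10.8] 39.740177233621395
[278 159   7  79 415] (array([505.3, 442.5], dtype=float32), -168.2, 72.0, 6.3)
[286 159   8  79 435] (array([505.9, 434.6], dtype=float32), -170.6, 72.0, 6.3)
r [240 216   8   1   8] (array([582. , 138.1], dtype=float32), 89.3, 26.1, 0.0)
r [356 234   2  13  15] (array([ 486.1, -280.8], dtype=float32), 175.2, 44.6, 4.6)
p [162 239   4   6  11] (array([487.9, 433.9], dtype=float32), 172.5, 18.8, 11.0)
```

step_arm:
  rotation:
    - [0,0,0]
    - [0,0,0]
    - [0,0,0]
    - [0,0,0]
    - [0,0,0]
    - [0,0,0]
    - [0,0,0]
    - [0,0,0]
  travel:
    - [0.1,0,1]
    - [0.1,0,3]
    - [0.1,0,4.4]
    - [0.1,0,4.75]
    - [0.1,0,4.75]
    - [0.1,0,4.75]
    - [0.1,0,4.75]
    - [0.1,0,4.75]
  fingers: [40,40,40,40,0,0,0,0]
  force: 20

```text
time: 17.73
tcp_pos: [507.0, 440.9, 23.4]
tool_rot: [-179.9, -0.2, 10.8]
ft_force: [0.1, -1.2, 7.1]
gripper_width: 14.8
finger_force: 20.0
```

step_arm:
  rotation:
    - [0,0,0]
    - [0,0,0]
    - [0,0,0]
    - [0,0,0]
    - [0,0,0]
    - [0,0,0]
  travel:
    - [0,0,0]
    - [0,0,0]
    - [0,0,-2]
    - [0,0,-4.4]
    - [0,0,-5.6]
    - [0,0,-5.6]
  fingers: [0,0,0,0,0,0]

```text
time: 18.48
tcp_pos: [507.7, 441.6, 166.0]
tool_rot: [-179.8, -0.4, 10.8]
ft_force: [-0.2, 0.1, -0.7]
gripper_width: 14.6
finger_force: 20.0
```

```bash
python3 - <<'E'
from h import *
go((628,130,170),0); go((628,130,45),0)
E
```

```text
travel [ 2.39 13.14 -0.19] rot [-0.04 -0.06  1.8 ]
travel [ 2.35 13.16  4.81] rot [-0.04 -0.06  1.8 ]
```

step_arm:
  rotation:
    - [0,0,0.5]
    - [0,0,1]
    - [0,0,1.8]
    - [0,0,1.8]
    - [0,0,1.8]
    - [0,0,1.8]
    - [0,0,1.8]
    - [0,0,1.8]
  travel:
    - [0.3,2,-0.2]
    - [0.7,4,-0.2]
    - [1.1,6,-0.2]
    - [1.5,8,-0.2]
    - [1.9,10,-0.2]
    - [2.2,12,-0.2]
    - [2.35,13.1,-0.2]
    - [2.35,13.1,-0.2]
  fingers: [0,0,0,0,0,0,0,0]

```text
time: 19.48
tcp_pos: [624.4, 127.1, 164.1]
tool_rot: [180.0, 0.2, -0.2]
ft_force: [0.0, 1.1, -0.8]
gripper_width: 14.3
finger_force: 20.0
```

step_arm:
  rotation:
    - [0,0,0]
    - [0,0,0]
    - [0,0,0]
    - [0,0,0]
    - [0,0,0]
    - [0,0,0]
    - [0,0,0]
  travel:
    - [0,0,1.5]
    - [0,0,3]
    - [0,0,4.2]
    - [0,0,5]
    - [0,0,5]
    - [0,0,5]
    - [0,0,5]
  fingers: [0,0,0,0,0,34,34]

```text
time: 20.35
tcp_pos: [625.3, 129.6, 42.0]
tool_rot: [-180.0, -0.1, 0.0]
ft_force: [0.1, -0.7, 0.1]
gripper_width: 30.4
finger_force: 0.0
```

step_arm:
  rotation:
    - [0,0,0]
    - [0,0,0]
    - [0,0,0]
    - [0,0,0]
    - [0,0,0]
  travel:
    - [0,0,0]
    - [0,0,-1.2]
    - [0,0,-3.5]
    - [0,0,-5]
    - [0,0,-5]
  fingers: [34,34,40,40,40]

```text
time: 20.98
tcp_pos: [627.7, 129.6, 171.7]
tool_rot: [-179.9, -0.5, -0.0]
ft_force: [-0.1, 0.1, -0.8]
gripper_width: 39.9
finger_force: 0.0
```

```bash
python3 - <<'E'
from h import *
o=r.get_obs(); print(o["time"],o["tcp_pos"].round(1),o["tool_rot"].round(1),o["gripper_width"],o["joint_positions"].round(1))
c=r.get_calibration("top");t=r.capture("top");cv2.imwrite("pics/t4.png",t[:,:,::-1])
def ff(a,b):
  h=cv2.cvtColor(t,cv2.COLOR_RGB2HSV);
ex=cv2.cvtColor(t,cv2.COLOR_RGB2HSV)
cv2.imwrite("pics/t4c.png",cv2.resize(t[175:290,150:420],None,fx=2.95,fy=2.95,interpolation=cv2.INTER_CUBIC)[:,:,::-1])
go((520,-280,170),0)
E
```

```text
20.975 [627.7 129.6 171.7] [-179.9   -0.5   -0. ] 39.9267388399695 [ 7.1 15.3 83.1  0.  81.1 97.1]
travel [-4.25 16.38 -0.08] rot [-0.01 -0.04 -0.  ]
```

View pics/t4c.png

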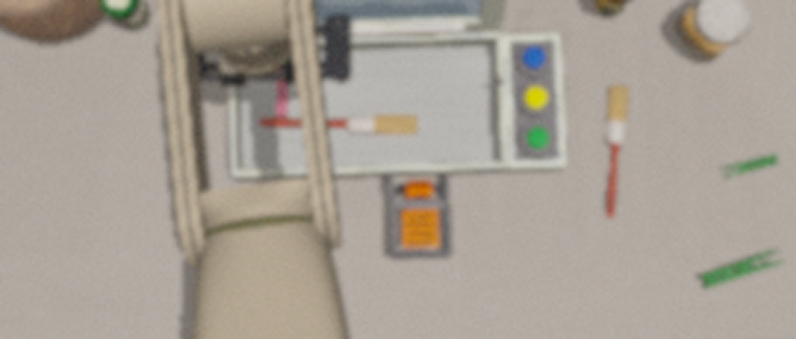

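step_arm:
  rotation:
    - [0,0,0]
    - [0,0,0.5]
    - [0,0,1]
    - [0,0,1]
    - [0,0,1]
    - [0,0,1]
    - [0,0,1]
    - [0,0,1]
  travel:
    - [-1,2,0]
    - [-2,4.3,0]
    - [-3,6.6,0]
    - [-3.6,8.9,0]
    - [-4.2,11.2,0]
    - [-4.25,13.5,0]
    - [-4.25,15.5,0.6]
    - [-4.25,16.8,1.2]
  fingers: [40,40,40,40,40,40,40,40]

```text
time: 22.02
tcp_pos: [517.3, -292.7, 134.2]
tool_rot: [-180.0, 0.1, -6.1]
ft_force: [-0.1, -0.4, -0.2]
gripper_width: 40.1
finger_force: 0.0
```

step_arm:
  rotation:
    - [0,0,0]
    - [0,0,0]
  travel:
    - [0,0,0]
    - [0,0,0]
  fingers: [40,40]

```text
time: 22.28
tcp_pos: [518.0, -289.7, 135.1]
tool_rot: [-179.9, 0.1, -6.0]
ft_force: [0.7, 0.5, 0.1]
gripper_width: 40.0
finger_force: 0.0
```

```bash
cat >> h.py <<'E'
def red():
    o=r.get_obs(); print(o["time"],o["tcp_pos"].round(1),o["tool_rot"].round(1),o["gripper_width"].round(1))
    im=r.capture("wrist");K=r.get_calibration("wrist")
    for n,b in (("red",blobs(im,0,9,120,30,80)+blobs(im,172,179,120,30,80)),("green",blobs(im,45,90,80,25,60))):
        for m,s in b: print(n,s,fit(K,m,10))
    return im
E
python3 - <<'E'
from h import *
cv2.imwrite("pics/w8.png",red()[:,:,::-1]); go((521,-290,20),-6)
E
```

```text
Traceback (most recent call last):
  File "h.py", line 28, in red
    o=r.get_obs(); print(o["time"],o["tcp_pos"].round(1),o["tool_rot"].round(1),o["gripper_width"].round(1))
                                                                                ^^^^^^^^^^^^^^^^^^^^^^^^
AttributeError: 'float' object has no attribute 'round'
```

```bash
sed -i 's/o\["gripper_width"\].round(1)/round(float(o["gripper_width"]),1)/' h.py
python3 - <<'E'
from h import *
cv2.imwrite("pics/w8.png",red()[:,:,::-1]); go((521,-290,20),-6)
E
```

```text
22.275 [ 518.  -289.7  135.1] [-1.799e+02  1.000e-01 -6.000e+00] 40.0
red [ 272  170   14   99 1108] (array([ 507.4, -285.5], dtype=float32), 174.1, 93.4, 11.3)
green [ 431  164   89   40 1339] (array([ 523.3, -461. ], dtype=float32), 103.2, 74.2, 16.1)
green [ 107  179   45   41 1397] (array([ 540. , -155.7], dtype=float32), 114.2, 40.0, 34.9)
green [467 286  37  27 574] (array([ 405.3, -477.5], dtype=float32), 48.1, 37.6, 25.6)
travel [0.1  0.01 4.63] rot [-0.01  0.01  0.01]
```

step_arm:
  rotation:
    - [0,0,0]
    - [0,0,0]
    - [0,0,0]
    - [0,0,0]
    - [0,0,0]
    - [0,0,0]
    - [0,0,0]
    - [0,0,0]
  travel:
    - [0.3,-0.1,1]
    - [0.3,-0.1,3]
    - [0.3,-0.1,4.3]
    - [0.3,-0.1,4.6]
    - [0.3,-0.1,4.6]
    - [0.3,-0.1,4.6]
    - [0.3,-0.1,4.6]
    - [0.3,-0.1,4.6]
  fingers: [40,40,40,40,0,0,0,0]
  force: 25

```text
time: 23.32
tcp_pos: [527.5, -289.7, 23.0]
tool_rot: [179.9, -0.1, -6.0]
ft_force: [-0.6, 0.5, 7.0]
gripper_width: 13.2
finger_force: 25.0
```

step_arm:
  rotation:
    - [0,0,0]
    - [0,0,0]
    - [0,0,0]
    - [0,0,0]
    - [0,0,0]
    - [0,0,0]
  travel:
    - [0,0,0]
    - [0,0,0]
    - [0,0,-2]
    - [0,0,-4.4]
    - [0,0,-6]
    - [0,0,-6]
  fingers: [0,0,0,0,0,0]

```text
time: 24.08
tcp_pos: [528.8, -290.7, 176.8]
tool_rot: [179.8, -0.5, -6.0]
ft_force: [-0.7, -0.0, -1.6]
gripper_width: 13.4
finger_force: 25.0
```

```bash
python3 - <<'E'
from h import *
go((553,-50,170),90)
E
```

```text
travel [-0.05 -9.68  0.23] rot [  0.09  -0.02 -16.  ]
```

step_arm:
  rotation:
    - [0,0,-1.7]
    - [0,0,-3.4]
    - [0,0,-5.1]
    - [0,0,-6.8]
    - [0,0,-8.5]
    - [0,0,-10.2]
    - [0,0,-11.9]
    - [0,0,-13.6]
  travel:
    - [0,-0.7,0]
    - [0,-2,0]
    - [0,-3.5,0]
    - [0,-5,0]
    - [0,-6.5,0]
    - [0,-8,0]
    - [0,-9.6,0.2]
    - [0,-9.6,0.2]
  fingers: [0,0,0,0,0,0,0,0]

```text
time: 25.08
tcp_pos: [550.5, -47.5, 164.4]
tool_rot: [-179.8, -0.0, 76.1]
ft_force: [-0.2, 0.7, 0.1]
gripper_width: 13.1
finger_force: 25.0
```

step_arm:
  rotation:
    - [0,0,-1.2]
    - [0,0,-2.4]
    - [0,0,-2.4]
  travel:
    - [0,0,0]
    - [0,0,0]
    - [0,0,0]
  fingers: [0,0,0]

```text
time: 25.45
tcp_pos: [550.7, -50.2, 165.0]
tool_rot: [-179.9, -0.0, 90.0]
ft_force: [-0.8, 0.1, -0.2]
gripper_width: 13.8
finger_force: 25.0
```

```bash
python3 - <<'E'
from h import *
go((553,-50,42),90); cv2.imwrite("pics/w9.png",red()[:,:,::-1]); print(r.get_obs()["finger_force"])
E
```

```text
travel [0.01 0.1  4.92] rot [-0.02 -0.   -0.01]
25.45 [550.7 -50.2 165. ] [-179.9   -0.    90. ] 13.8
red [ 307    0   19   90 1110] (array([581.4,  84.1], dtype=float32), 88.2, 69.1, 13.6)
red [ 270  225   23   99 1748] (array([ 551.1, -135.9], dtype=float32), 90.0, 115.4, 22.1)
red [275 357  16  10 121] (array([ 551.4, -244.8], dtype=float32), -176.7, 17.6, 13.3)
green [268 357  30  14 162] (array([ 552.5, -248.3], dtype=float32), -178.5, 33.4, 19.0)
24.982135514728725
```

View pics/w9.png

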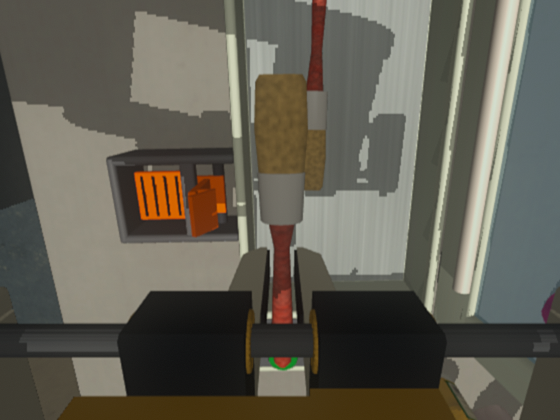

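step_arm:
  rotation:
    - [0,0,0]
    - [0,0,0]
    - [0,0,0]
    - [0,0,0]
    - [0,0,0]
    - [0,0,0]
  travel:
    - [-0.24,0.26,0.5]
    - [-0.24,0.26,2.2]
    - [-0.24,0.26,3.7]
    - [-0.24,0.26,4.6]
    - [-0.24,0.26,4.9]
    - [-0.24,0.26,4.9]
  fingers: [0,0,0,0,0,0]

```text
time: 26.25
tcp_pos: [557.8, -56.5, 43.4]
tool_rot: [-180.0, -0.0, 90.0]
ft_force: [-0.5, 0.8, 0.0]
gripper_width: 13.1
finger_force: 25.0
```

step_arm:
  rotation:
    - [0,0,0]
    - [0,0,0]
    - [0,0,0]
    - [0,0,0]
    - [0,0,0]
    - [0,0,0]
  travel:
    - [0,0,0]
    - [0,0,0]
    - [0,0,0]
    - [0,0,-1]
    - [0,0,-3.2]
    - [0,0,-5.2]
  fingers: [25,25,25,25,40,40]

```text
time: 27.0
tcp_pos: [557.8, -56.2, 175.5]
tool_rot: [180.0, 0.0, 90.0]
ft_force: [1.7, -0.5, -0.1]
gripper_width: 38.4
finger_force: 0.0
```

```bash
python3 - <<'E'
from h import *
cv2.imwrite("pics/w10.png",red()[:,:,::-1]); go((523,-461,140),13.2)
t=r.capture("top");c=r.get_calibration("top");cv2.imwrite("pics/t5.png",t[:,:,::-1])
for m,s in blobs(t,45,90,80,40,8):
  if 380<s[0]<430 and 185<s[1]<290: print("g",s,fit(c,m,8))
for m,s in blobs(t,0,9,120,60,8):
  if 220<s[0]<320 and 185<s[1]<290: print("r",s,fit(c,m,20))
E
```

```text
27.0 [557.8 -56.2 175.5] [180.   0.  90.] 38.4
red [298   0  18  84 967] (array([586.9,  82.4], dtype=float32), 88.3, 68.1, 13.3)
red [275 177  14  88 812] (array([564.7, -87.3], dtype=float32), 92.0, 98.2, 11.3)
travel [-16.16  -1.56   1.77] rot [ 0.1  -0.05 12.8 ]
g [401 229  11   3  15] (array([ 522.4, -466.7], dtype=float32), 102.3, 38.2, 4.7)
g [389 264  16   7  56] (array([ 386.3, -424.3], dtype=float32), 106.4, 58.7, 12.9)
r [240 215   9   2  12] (array([582.2, 134.9], dtype=float32), 91.3, 29.7, 4.3)
r [288 240   7   2  12] (array([488.2, -36.3], dtype=float32), 92.5, 22.3, 4.7)
```

```bash
python3 - <<'E'
from h import *
c=r.get_calibration("top"); print(cast(c,[[394.7,181.1],[150+700/2.95,175+38/2.95]],110), cast(c,[[150+705/2.95,175+45/2.95]],10))
E
```

```text
[[ 687.20826747 -407.31648999  110.        ]
 [ 663.03350687 -379.90627124  110.        ]] [[ 673.5184005 -409.393884    10.       ]]
```

step_arm:
  rotation:
    - [0,0,0]
    - [0,0,-1]
    - [0,0,-2.2]
    - [0,0,-2.2]
    - [0,0,-2.2]
    - [0,0,-2.2]
    - [0,0,-2.2]
    - [0,0,-2.2]
  travel:
    - [-2,-0.2,0]
    - [-4.2,-0.4,0]
    - [-6.4,-0.7,0]
    - [-8.6,-0.9,0]
    - [-10.8,-1.1,0]
    - [-13,-1.3,0.5]
    - [-15,-1.5,1]
    - [-16.16,-1.56,1.4]
  fingers: [40,40,40,40,40,40,40,40]

```text
time: 28.1
tcp_pos: [517.7, -462.6, 137.3]
tool_rot: [-180.0, -0.0, 103.1]
ft_force: [0.3, 0.4, 0.2]
gripper_width: 40.4
finger_force: 0.0
```

step_arm:
  rotation:
    - [0,0,0]
    - [0,0,0]
  travel:
    - [0,0,0]
    - [0,0,0]
  fingers: [40,40]

```text
time: 28.35
tcp_pos: [519.0, -459.6, 138.4]
tool_rot: [-180.0, -0.0, 103.2]
ft_force: [0.6, 0.1, -0.5]
gripper_width: 39.9
finger_force: 0.0
```

```bash
python3 - <<'E'
from h import *
cv2.imwrite("pics/w11.png",red()[:,:,::-1]); go((523,-461,24),103.2)
E
```

```text
28.35 [ 519.  -459.6  138.4] [-180.    -0.   103.2] 39.9
green [ 115   88   50  124 3060] (array([ 390.6, -435.5], dtype=float32), 107.7, 103.8, 23.3)
green [276 166  15  78 830] (array([ 522.5, -462.1], dtype=float32), 103.9, 72.3, 12.4)
green [218 374  16  22 219] (array([ 507.4, -673.9], dtype=float32), 105.5, 28.9, 16.9)
travel [-0.1   0.13  4.6 ] rot [ 0.   -0.    0.01]
```

step_arm:
  rotation:
    - [0,0,0]
    - [0,0,0]
    - [0,0,0]
    - [0,0,0]
    - [0,0,0]
    - [0,0,0]
    - [0,0,0]
    - [0,0,0]
  travel:
    - [-0.1,0.13,1]
    - [-0.1,0.13,3]
    - [-0.1,0.13,4.3]
    - [-0.1,0.13,4.6]
    - [-0.1,0.13,4.6]
    - [-0.1,0.13,4.6]
    - [-0.1,0.13,4.6]
    - [-0.1,0.13,4.6]
  fingers: [40,40,40,40,0,0,0,0]
  force: 20

```text
time: 29.4
tcp_pos: [523.7, -462.9, 25.9]
tool_rot: [179.9, 0.1, 103.2]
ft_force: [-0.3, 0.4, 6.5]
gripper_width: 14.4
finger_force: 20.0
```

step_arm:
  rotation:
    - [0,0,0]
    - [0,0,0]
    - [0,0,0]
    - [0,0,0]
    - [0,0,0]
    - [0,0,0]
  travel:
    - [0,0,0]
    - [0,0,0]
    - [0,0,-2]
    - [0,0,-4.4]
    - [0,0,-5.8]
    - [0,0,-5.8]
  fingers: [0,0,0,0,0,0]

```text
time: 30.15
tcp_pos: [524.5, -464.0, 174.3]
tool_rot: [179.7, 0.4, 103.2]
ft_force: [0.3, 0.1, 1.0]
gripper_width: 14.2
finger_force: 20.0
```

```bash
python3 - <<'E'
from h import *
go((628,-95,170),180);go((628,-95,170),90)
E
```

```text
travel [13.43  7.4   0.11] rot [-1.00e-02  9.00e-02 -1.28e+01]
travel [13.43  7.4   0.11] rot [0.05 0.07 2.2 ]
```

step_arm:
  rotation:
    - [0,0,-1.7]
    - [0,0,-3.4]
    - [0,0,-5.1]
    - [0,0,-6.8]
    - [0,0,-8.5]
    - [0,0,-10.2]
    - [0,0,-11.9]
    - [0,0,-12.8]
  travel:
    - [1,0.3,0]
    - [2.5,0.75,0]
    - [4,1.2,0]
    - [5.5,1.65,0]
    - [7,2.1,0]
    - [8.5,2.5,0.1]
    - [9.36,2.83,0.1]
    - [9.36,2.83,0.1]
  fingers: [0,0,0,0,0,0,0,0]

```text
time: 31.15
tcp_pos: [537.5, -215.7, 164.4]
tool_rot: [179.9, -0.1, -179.6]
ft_force: [-0.7, 0.2, 0.1]
gripper_width: 14.7
finger_force: 20.0
```

step_arm:
  rotation:
    - [0,0,0]
    - [0,0,0]
    - [0,0,0]
    - [0,0,0]
  travel:
    - [-1.2,1.8,0]
    - [-2.4,3.6,0]
    - [-3.5,5.4,0]
    - [-3.5,5.4,0]
  fingers: [0,0,0,0]

```text
time: 31.65
tcp_pos: [626.0, -79.3, 164.2]
tool_rot: [179.9, -0.1, -179.8]
ft_force: [-0.7, -0.2, 0.0]
gripper_width: 14.4
finger_force: 20.0
```

```bash
python3 - <<'E'
from h import *
go((628,-85,46),180); o=r.get_obs(); print(o["gripper_width"],o["finger_force"],o["tcp_pos"])
E
```

```text
travel [-0.09 -0.23  4.73] rot [ 0.01 -0.02  0.04]
14.441001504677388 20.000201761722565 [626.00983493 -79.33447252 164.24418473]
```

step_arm:
  rotation:
    - [0,0,0]
    - [0,0,0]
    - [0,0,0]
    - [0,0,0]
    - [0,0,0]
    - [0,0,0]
    - [0,0,0]
    - [0,0,0]
  travel:
    - [0,-0.2,1.2]
    - [0,-0.2,3]
    - [0,-0.2,4.3]
    - [0,-0.2,4.7]
    - [0,-0.2,4.7]
    - [0,-0.2,4.7]
    - [0,-0.2,4.7]
    - [0,-0.2,4.7]
  fingers: [0,0,0,0,0,34,34,34]

```text
time: 32.65
tcp_pos: [626.3, -88.1, 49.9]
tool_rot: [-180.0, 0.1, -180.0]
ft_force: [0.9, 0.5, 0.1]
gripper_width: 33.0
finger_force: 0.0
```

step_arm:
  rotation:
    - [0,0,0]
    - [0,0,0]
    - [0,0,0]
    - [0,0,0]
    - [0,0,0]
    - [0,0,0]
  travel:
    - [0,0,-1]
    - [0,0,-3]
    - [0,0,-5.4]
    - [2,0,-7.2]
    - [4,0,-7.2]
    - [5.6,0,-7.2]
  fingers: [34,34,34,34,34,34]

```text
time: 33.4
tcp_pos: [484.6, -88.1, 230.3]
tool_rot: [-179.9, 0.2, -180.0]
ft_force: [-0.1, -0.7, -0.2]
gripper_width: 34.1
finger_force: 0.0
```

```bash
python3 - <<'E'
from h import *
o=r.get_obs(); print(o["time"],o["gripper_width"],o["tcp_pos"],o["tool_rot"])
t=r.capture("top");cv2.imwrite("pics/t6.png",cv2.resize(t[165:290,190:430],None,fx=2,fy=2,interpolation=cv2.INTER_CUBIC)[:,:,::-1])
w=r.capture("wrist");np.save("w12.npy",r.get_calibration("wrist"),allow_pickle=True)
a=cv2.imread("pics/t6.png"); b=cv2.resize(w[:,:,::-1],(480,360)); cv2.imwrite("pics/c6.png",np.vstack([b,a]))
E
```

```text
33.4 34.05839960363761 [484.61053442 -88.07756911 230.2669074 ] [-1.79948878e+02  1.54824266e-01 -1.79988254e+02]
```

View pics/c6.png

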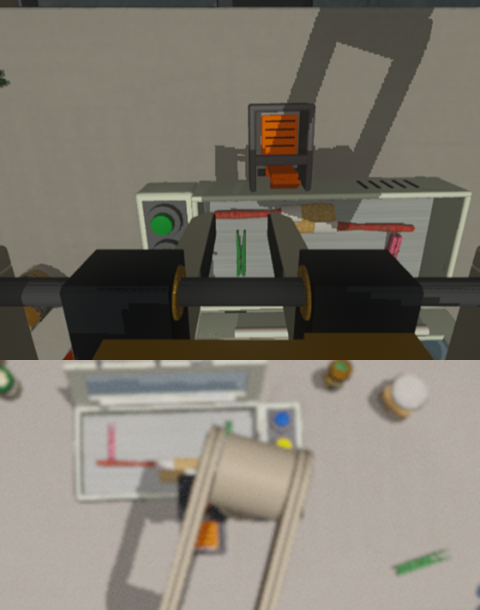

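step_arm:
  rotation:
    - [0,0,1.7]
    - [0,0,3.4]
    - [0,0,5.1]
    - [0,0,6.8]
    - [0,0,8.5]
    - [0,0,10.2]
    - [0,0,11.9]
    - [0,0,13.6]
  travel:
    - [0,0,-2]
    - [0,0.5,-4.2]
    - [-1.5,2,-4.6]
    - [-3,3.5,-4.6]
    - [-5,5,-4.6]
    - [-7,6.2,-4.6]
    - [-8.5,6.68,-4.6]
    - [-9.2,6.68,-4.6]
  fingers: [50,50,50,50,50,50,50,50]

```text
time: 34.5
tcp_pos: [717.5, 80.8, 342.1]
tool_rot: [-180.0, -0.0, 98.2]
ft_force: [0.3, -1.0, -0.1]
gripper_width: 50.2
finger_force: 0.0
```

step_arm:
  rotation:
    - [0,0,1.4]
    - [0,0,1.4]
    - [0,0,1.4]
  travel:
    - [0,0,0]
    - [0,0,0]
    - [0,0,0]
  fingers: [50,50,50]

```text
time: 34.88
tcp_pos: [715.7, 79.1, 343.8]
tool_rot: [180.0, -0.0, 90.2]
ft_force: [-0.7, -1.4, 0.3]
gripper_width: 50.2
finger_force: 0.0
```

```bash
python3 - <<'E'
from h import *
go((714,79,277),90); o=r.get_obs(); print(o["tcp_pos"],o["tool_rot"])
w=r.capture("wrist");cv2.imwrite("pics/w13.png",w[:,:,::-1]); K=r.get_calibration("wrist"); np.save("w13.npy",K,allow_pickle=True)
g=cv2.cvtColor(w,cv2.COLOR_RGB2GRAY)
for row in (200,220,240): print(row,g[row,240:330:3].tolist())
R,t,Km=K["R"],K["t"],K["camera_matrix"]
for P in [(719,35,275),(719,80,275),(719,130,275),(712,130,276)]:
    q=Km@(R@np.array(P)+t); print(P,(q[:2]/q[2]).round(0))
E
```

```text
travel [-0.   -0.07  2.67] rot [ 0.   -0.    0.03]
[715.73784185  79.09539942 343.83000033] [ 1.79980760e+02 -4.62424182e-03  9.01939082e+01]
200 [154, 157, 158, 154, 184, 191, 165, 161, 90, 77, 76, 80, 113, 119, 72, 84, 89, 86, 72, 128, 127, 128, 128, 128, 128, 127, 127, 127, 128, 128]
220 [152, 155, 150, 154, 170, 194, 145, 186, 93, 78, 90, 96, 178, 193, 85, 83, 89, 86, 71, 130, 127, 128, 127, 129, 127, 127, 127, 126, 126, 126]
240 [149, 148, 146, 148, 148, 194, 165, 192, 113, 77, 89, 90, 173, 192, 125, 125, 117, 129, 102, 133, 130, 130, 129, 129, 128, 128, 129, 129, 128, 127]
(719, 35, 275) [285. 283.]
(719, 80, 275) [285. 228.]
(719, 130, 275) [286. 159.]
(712, 130, 276) [275. 159.]
```

View pics/w13.png

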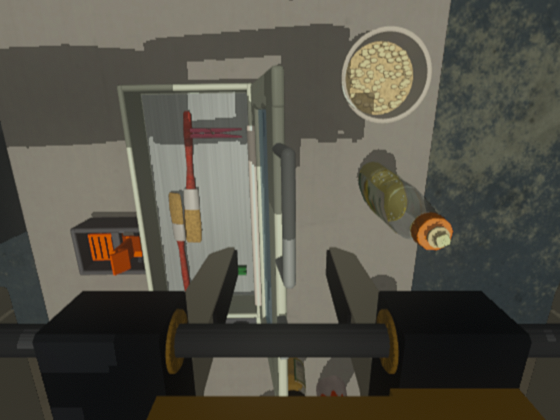

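step_arm:
  rotation:
    - [0,0,0]
    - [0,0,0]
    - [0,0,0]
    - [0,0,0]
    - [0,0,0]
    - [0,0,0]
    - [0,0,0]
    - [0,0,0]
  travel:
    - [0,0.17,0.8]
    - [0,0.17,1.8]
    - [0,0.17,2.5]
    - [0,0.17,2.65]
    - [0,0.17,2.65]
    - [0,0.17,2.65]
    - [0,0.17,2.65]
    - [0,0.17,2.65]
  fingers: [50,50,50,20,0,0,0,0]
  force: 20

```text
time: 35.92
tcp_pos: [720.3, 79.0, 278.4]
tool_rot: [179.9, -0.0, 90.0]
ft_force: [0.7, 1.0, 2.8]
gripper_width: 9.1
finger_force: 20.0
```

step_arm:
  rotation:
    - [0,0,0]
    - [0,0,0]
    - [0,0,0]
    - [0,0,0]
    - [0,0,0]
    - [0,0,0]
    - [0,0,0]
    - [0,0,0]
  travel:
    - [0,-1.25,-0.12]
    - [0,-2.5,-0.06]
    - [0,-3.5,0.12]
    - [0,-4.54,0.45]
    - [0,-5.45,0.87]
    - [0,-6.38,1.45]
    - [0,-7.22,2.14]
    - [0,-7.92,2.87]
  fingers: [0,0,0,0,0,0,0,0]

```text
time: 36.92
tcp_pos: [521.2, 77.5, 206.0]
tool_rot: [180.0, 0.1, 90.0]
ft_force: [1.3, -5.6, -0.4]
gripper_width: 9.1
finger_force: 20.0
```

step_arm:
  rotation:
    - [0,0,0]
    - [0,0,0]
    - [0,0,0]
    - [0,0,0]
    - [0,0,0]
    - [0,0,0]
    - [0,0,0]
    - [0,0,0]
  travel:
    - [0,-0.74,1.02]
    - [0,-1.25,1.99]
    - [0,-1.6,2.93]
    - [0,-1.81,3.74]
    - [0,-1.92,4.41]
    - [0,-1.96,4.7]
    - [0,-1.96,4.91]
    - [0,-1.96,4.91]
  fingers: [0,0,0,0,0,0,0,0]

```text
time: 37.92
tcp_pos: [471.9, 77.9, 82.5]
tool_rot: [-179.9, 0.1, 90.0]
ft_force: [-4.6, -4.7, 2.2]
gripper_width: 9.4
finger_force: 20.1
```

step_arm:
  rotation:
    - [0,0,0]
    - [0,0,0]
    - [0,0,0]
    - [0,0,0]
  travel:
    - [0,0,0.15]
    - [0,0,0.3]
    - [0,0,0.45]
    - [0,0,0.45]
  fingers: [0,0,0,0]

```text
time: 38.42
tcp_pos: [471.5, 77.9, 71.1]
tool_rot: [-179.8, 0.1, 90.0]
ft_force: [-6.2, -6.3, 1.4]
gripper_width: 9.5
finger_force: 20.1
```

step_arm:
  rotation:
    - [0,0,0]
    - [0,0,0]
    - [0,0,0]
    - [0,0,0]
  travel:
    - [0,0,0.08]
    - [0,0,0.16]
    - [0,0,0.2]
    - [0,0,0.2]
  fingers: [0,0,0,0]

```text
time: 38.92
tcp_pos: [471.6, 78.2, 68.7]
tool_rot: [-179.8, 0.1, 90.0]
ft_force: [-19.0, -6.3, 28.0]
gripper_width: 9.4
finger_force: 20.0
```

step_arm:
  rotation:
    - [0,0,0]
    - [0,0,0]
    - [0,0,0]
    - [0,0,0]
    - [0,0,0]
    - [0,0,0]
  travel:
    - [0,0,-0.1]
    - [0,0,-0.1]
    - [0,0,-0.1]
    - [0,0,-1.2]
    - [0,0,-3.5]
    - [0,0,-6]
  fingers: [34,34,34,34,34,34]

```text
time: 39.67
tcp_pos: [472.0, 79.0, 217.3]
tool_rot: [-179.9, 0.0, 90.0]
ft_force: [1.2, 0.4, -0.2]
gripper_width: 33.8
finger_force: 0.0
```

step_arm:
  rotation:
    - [0,0,1.7]
    - [0,0,3.4]
    - [0,0,5.1]
    - [0,0,6.8]
    - [0,0,8.5]
    - [0,0,10.2]
    - [0,0,11.9]
    - [0,0,13.6]
  travel:
    - [-1,0,0]
    - [-3,0,0]
    - [-5,0,0]
    - [-7,0.4,0]
    - [-9,0.8,0]
    - [-10.6,1.5,0]
    - [-10.6,2,0]
    - [-10.6,2,0]
  fingers: [0,0,0,0,0,0,0,0]

```text
time: 40.67
tcp_pos: [523.3, -186.7, 216.0]
tool_rot: [-180.0, 0.0, 8.0]
ft_force: [-0.1, -0.2, 1.2]
gripper_width: 0.5
finger_force: 0.0
```

step_arm:
  rotation:
    - [0,0,1.4]
    - [0,0,1.4]
    - [0,0,1.4]
  travel:
    - [0,0,0]
    - [0,0,0]
    - [0,0,0]
  fingers: [0,0,0]

```text
time: 41.05
tcp_pos: [522.8, -185.9, 216.5]
tool_rot: [-180.0, 0.0, 0.2]
ft_force: [0.5, 0.5, 0.9]
gripper_width: 0.9
finger_force: 0.0
```

```bash
python3 - <<'E'
from h import *
o=r.get_obs(); print(o["time"],o["tcp_pos"],o["tool_rot"],o["gripper_width"])
t=r.capture("top");cv2.imwrite("pics/t7.png",t[:,:,::-1]); a=cv2.imread("pics/top0.png")[:,:,::-1]; c=r.get_calibration("top")
print("diff lid region", np.abs(t[190:250,230:300].astype(int)-a[190:250,230:300]).mean(), "ref", np.abs(t[190:250,230:300].astype(int)-cv2.imread("pics/t5.png")[190:250,230:300,::-1]).mean())
print("front strip/handle",np.abs(t[232:250,240:302].astype(int)-a[232:250,240:302]).mean(),np.abs(t[232:262,280:302].astype(int)-a[232:262,280:302]).mean())
w=r.capture("wrist");K=r.get_calibration("wrist");cv2.imwrite("pics/w14.png",w[:,:,::-1])
for n,a,z in (("blue",(108,125,150,60,100),57),("yellow",(22,34,130,100,100),57),("green",(50,85,110,40,100),57),("orange",(3,18,180,100,50),37)):
    for m,s in blobs(w,*a): print(n,s,fit(K,m,z))
E
```

```text
41.05 [ 522.82760205 -185.93090854  216.53823219] [-1.79992399e+02  1.15492970e-02  1.95620530e-01] 0.8505159573596863
diff lid region 5.983015873015873 ref 33.632777777777775
front strip/handle 9.671744324970131 9.11919191919192
blue [264  34  32  35 878] (array([ 654.3, -183.7], dtype=float32), 150.9, 27.7, 27.5)
yellow [266  98  31  32 789] (array([ 602.2, -184.8], dtype=float32), 53.6, 28.4, 28.1)
green [267 155  30  30 670] (array([ 550.3, -185.7], dtype=float32), -174.6, 28.5, 27.9)
green [445 274  85  34 992] (array([ 417.6, -406.2], dtype=float32), 107.8, 89.3, 18.4)
orange [524   2  29  43 449] (array([ 685.8, -418.2], dtype=float32), 45.5, 44.8, 16.2)
orange [150 215  14  19 140] (array([489.6, -52.6], dtype=float32), -161.9, 21.1, 13.5)
orange [ 103  225   71   53 1732] (array([455.3, -29. ], dtype=float32), 47.7, 85.9, 56.4)
orange [138 240  19   8  52] (array([463.3, -33.1], dtype=float32), 73.0, 19.8, 9.6)
```

step_arm:
  rotation:
    - [0,0,0]
    - [0,0,0]
    - [0,0,0]
    - [0,0,0]
    - [0,0,0]
    - [0,0,0]
    - [0,0,0]
    - [0,0,0]
  travel:
    - [2,-0.05,0]
    - [4,-0.05,0]
    - [5.2,-0.05,0.5]
    - [5.2,-0.05,2.5]
    - [5.2,-0.05,4.3]
    - [5.2,-0.05,5.2]
    - [5.2,-0.05,5.2]
    - [5.2,-0.05,5.2]
  fingers: [0,0,0,0,0,0,0,0]

```text
time: 42.15
tcp_pos: [653.6, -185.0, 88.2]
tool_rot: [180.0, -0.1, 0.0]
ft_force: [-0.6, -0.1, 2.8]
gripper_width: 0.7
finger_force: 1.0
```

```bash
python3 - <<'E'
from h import *
a=cv2.imread("pics/top0.png");t=cv2.imread("pics/t7.png")
for n,(x0,x1,y0,y1) in dict(handleL=(238,256,232,250),lidFL=(222,240,222,242),handle=(240,275,230,250)).items():
    T=a[y0:y1,x0:x1]; m=cv2.matchTemplate(t[y0-12:y1+12,x0-12:x1+12],T,cv2.TM_CCOEFF_NORMED); _,v,_,l=cv2.minMaxLoc(m); print(n,round(v,2),l[0]-12,l[1]-12)
o=r.get_obs(); print(o["tcp_pos"],o["ft_force"])
E
```

```text
handleL 0.99 0 0
lidFL 1.0 0 0
handle 0.92 0 0
[ 653.58156184 -184.98457806   88.22399949] [-0.62182651 -0.12492802  2.80058032]
```

step_arm:
  rotation:
    - [0,0,0]
    - [0,0,0]
    - [0,0,0]
    - [0,0,0]
  travel:
    - [0,0,0.1]
    - [0,0,0.2]
    - [0,0,0.24]
    - [0,0,0.24]
  fingers: [0,0,0,0]

```text
time: 42.65
tcp_pos: [653.9, -185.1, 83.2]
tool_rot: [179.9, -0.1, 0.0]
ft_force: [-4.9, 1.8, 14.6]
gripper_width: 0.2
finger_force: 7.0
```

step_arm:
  rotation:
    - [0,0,0]
    - [0,0,0]
    - [0,0,0]
    - [0,0,0]
    - [0,0,0]
    - [0,0,0]
    - [0,0,0]
    - [0,0,0]
  travel:
    - [0,0,-0.8]
    - [0,0,-1.2]
    - [-1.1,0.02,-1.2]
    - [-2.04,0.04,-1.2]
    - [-2.04,0.04,-1.2]
    - [-2.04,0.04,-0.5]
    - [-2.04,0.04,-0.2]
    - [-2.04,0.04,-0.2]
  fingers: [0,0,0,0,0,0,0,0]

```text
time: 43.65
tcp_pos: [602.0, -185.5, 84.8]
tool_rot: [-180.0, 0.1, 0.0]
ft_force: [-1.0, 0.4, 4.9]
gripper_width: 0.4
finger_force: 2.0
```

step_arm:
  rotation:
    - [0,0,0]
    - [0,0,0]
    - [0,0,0]
    - [0,0,0]
  travel:
    - [0,0,0.1]
    - [0,0,0.16]
    - [0,0,0.22]
    - [0,0,0.22]
  fingers: [0,0,0,0]

```text
time: 44.15
tcp_pos: [602.2, -185.6, 83.0]
tool_rot: [180.0, -0.0, 0.0]
ft_force: [-10.0, 5.0, 22.2]
gripper_width: 0.8
finger_force: 10.8
```

Yellow is bottomed; green next.

step_arm:
  rotation:
    - [0,0,0]
    - [0,0,0]
    - [0,0,0]
    - [0,0,0]
    - [0,0,0]
    - [0,0,0]
    - [0,0,0]
    - [0,0,0]
  travel:
    - [0,0,-0.8]
    - [0,0,-1.2]
    - [-1.1,0.02,-1.2]
    - [-2.04,0.04,-1.2]
    - [-2.04,0.04,-1.2]
    - [-2.04,0.04,-0.5]
    - [-2.04,0.04,-0.2]
    - [-2.04,0.04,-0.2]
  fingers: [0,0,0,0,0,0,0,0]

```text
time: 45.15
tcp_pos: [551.2, -186.6, 84.4]
tool_rot: [-180.0, 0.0, 0.0]
ft_force: [-1.6, 0.5, 4.6]
gripper_width: 0.5
finger_force: 2.1
```

step_arm:
  rotation:
    - [0,0,0]
    - [0,0,0]
    - [0,0,0]
    - [0,0,0]
  travel:
    - [0,0,0.1]
    - [0,0,0.16]
    - [0,0,0.16]
    - [0,0,0.16]
  fingers: [0,0,0,0]

```text
time: 45.65
tcp_pos: [551.3, -186.7, 83.0]
tool_rot: [180.0, -0.0, 0.0]
ft_force: [-7.9, 2.6, 18.9]
gripper_width: 0.4
finger_force: 9.8
```

step_arm:
  rotation:
    - [0,0,0]
    - [0,0,0]
    - [0,0,0]
    - [0,0,0]
  travel:
    - [0,0,-1]
    - [0,0,-3]
    - [0,0,-5]
    - [0,0,-5]
  fingers: [0,0,0,0]

```text
time: 46.15
tcp_pos: [553.7, -187.8, 211.3]
tool_rot: [179.8, -0.4, 0.0]
ft_force: [0.5, -1.0, -0.1]
gripper_width: 0.6
finger_force: 0.0
```

```bash
python3 - <<'E'
from h import *
a=cv2.imread("pics/top0.png");t=r.capture("top")[:,:,::-1].copy();cv2.imwrite("pics/t8.png",t)
for n,(x0,x1,y0,y1) in dict(handleL=(238,256,232,250),lidFL=(222,240,222,242)).items():
    T=a[y0:y1,x0:x1]; m=cv2.matchTemplate(t[y0-12:y1+12,x0-12:x1+12],T,cv2.TM_CCOEFF_NORMED); _,v,_,l=cv2.minMaxLoc(m); print(n,round(v,2),l[0]-12,l[1]-12)
o=r.get_obs(); print(o["time"],o["tcp_pos"],o["ft_force"],o["qd"].round(1))
w=r.capture("wrist");K=r.get_calibration("wrist")
for n,a,z in (("blue",(108,125,150,60,100),68),("yellow",(22,34,130,100,100),68),("green",(50,85,110,40,100),68)):
    for m,s in blobs(w,*a): print(n,s,fit(K,m,z))
E
```

```text
handleL 0.99 0 0
lidFL 1.0 0 0
46.2 [ 552.31409869 -187.22067125  208.14680348] [ 0.47218618 -0.07522551 -0.97695235] [-0.   2.   3.5 -0.  -0.6 -0. ]
blue [262  72  32  34 830] (array([ 650.6, -183. ], dtype=float32), 91.8, 26.1, 26.0)
yellow [264 134  31  31 727] (array([ 601. , -184.2], dtype=float32), 89.0, 26.4, 26.2)
green [266 189  29  29 662] (array([ 551.3, -185. ], dtype=float32), -174.7, 27.3, 26.5)
green [442 298  86  26 976] (array([ 432.9, -400.1], dtype=float32), 103.6, 86.1, 22.4)
```

```bash
python3 -c "
from bench import r
print(r.finish_job())"
```

```text
the job is handed in; nothing more can be done
None
```

I handed the job in at about 46 s: both brushes and both pegs are in the chamber, the lid shut in the camera check, and blue, yellow and green were each pressed to their stops in that order; no verdict came back.

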